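Screw the canister lid home

ROBOT

A 7-joint arm with a two-finger parallel gripper is mounted at the origin on a cart in front of the work surface, level with it; the furniture and walls round the work are solid. World frame = base frame: x ahead of the robot, y to its left, z up, the work surface at z = 0. Lengths are in m, angles in rad, forces in N, time in s.
With the tool pointing down it reaches from about 0.4 to 0.9 m from the base axis. Payload 5.5 kg.
Tool frame: the origin (TCP) lies at the very end of the fingers, on their centre line; the grasp point (between the pads) lies 19 mm behind it; z points along the fingers, y is the line along which they close (so a half turn about z gives the same grasp; the last joint's range is limited). The gripper opens to 85 mm and grips with 20 to 120 N. Pads are 22 mm wide; open, the fingers measure 114 mm over their backs; the gripper's body (76 mm by 85 mm) begins 54 mm behind the grasp point. The pads swing forward as they close: fully open they stand 13 mm farther back than shut.
Start: joints at [1.538, 0.501, -0.427, 1.55, 0.221, 1.138, -0.21], TCP at [0.19, -0.622, 0.231] pointing down, gripper open.
Joint ranges: [-2.88, 2.88], [-0.31, 2.03], [-1.54, 1.56], [0.2, 2.42], [-1.41, 4.55], [0.19, 2.02], [-2.57, 2.57]. Speed limits (rad/s): [2.57, 2.57, 3.14, 3.14, 3.14, 3.14, 3.14].

INTERFACE

Orientations are given as a unit quaternion [x, y, z, w].
In Python, from station import manip, grab_frame, ticket, models gives the robot as it stands.
- The arm moves only by the tool send_rows, never from a script. Its argument "series" is a list of rows, each an object of numbers: "x", "y", "z": the shift along the tool's x, y, z in m; "wx", "wy", "wz": the turn, a rotation vector about the tool's x, y, z in degrees. A call has 1 to 10 rows; each row is the pose to reach, as a shift and turn from the pose commanded when the call began, along the tool's axes at that moment; what a row does not reach only later rows make up. A row lasts 1/12 s, in which the tool goes at most 41.7 mm and 7.16 degrees, less where a joint would pass 70% of its speed; a pose out of reach is approached as far as the arm can. A call with a gripper value outside its range is refused whole. "jaw" is the gripper's target within -1 to 1 (fully open at 1, half-way at 0, shut at -1), set as the call begins (left out, the last holds). The fingers move at their own pace and stop on an object; "grip_force" is the grip in N (left out, the last holds). Time passes only in rows, so rows that repeat a pose let the fingers close. It gives the time, the measured TCP pose, the force and the opening at its end, in the units of the state.
- manip.observe(): the state, without advancing time (a new reading comes with each control period).
- grab_frame(name): name is "scene" or "top" or "wrist"; returns a dict with "color" (480x640x3 uint8, red, green, blue), "depth" (480x640 float32, m along the optical axis (not along the pixel's ray), 0 where there is no reading), "fx", "fy", "cx", "cy" (pixels), "k1" (the pictures are not rectified: a ray, as slopes to the right and down, at radius r is drawn at 1 + k1 r^2 times it, then the intrinsics apply), "eye" and "orientation" of the camera in the world. Camera axes: x right, y up, looking along -z (the intrinsics and any distortion apply to the point x, -y, -z); pixel columns grow to the right and rows downward; lengths in m; the calibration is good to about 2 mm. A picture is of the moment at which its call begins.
- ticket.job_done(): hands the job in, once; it reports no verdict.
Trained networks look in the newest picture that a camera, given by its name, has taken for a name from the list of things; names that differ only in an ending like _2 or _b are one class to them, and where a whole thing is asked for, a point or a joint stands for the part that bears it (a point fixed in the world has none). Each returns a list of dicts, best first, with "score" (0 to 1); they miss things now and then, are a little off and sometimes report something else, mostly with a low value. They report only what shows in the picture. A call takes as long as a camera call.
- models.find_in(camera, name): "bbox" ([centre column, centre row, width, height] in pixels, round what is visible of it).
The state is a dict: "time": time; "joint_positions": joint angles; "joint_velocities": joint speeds; "tau": joint torques, N m; "tcp_pos": TCP position; "eef_rot": TCP orientation; "ft_force": force on the tool from outside, world axes, zero at the start; "torque": the same for the moment, N m; "opening": opening from 0.0 (shut) to 1.0 (fully open).
Only numpy, scipy, OpenCV 4.12 (cv2) and the standard library are available. Lean on these libraries where they do the work, as an engineer would, in place of code of your own. Each camera call takes 0.05 s, during which the arm holds its last target. There are 200 camera calls.

TASK

The red lid is only sitting on top of the thread of its canister. Without lifting it off, turn it backwards (anticlockwise from above) by its bar grip until its white pointer is at the green mark and it drops into the thread, then screw it down clockwise until it is fully home with the pointer at the black mark, and let go. Leave the blue-lidded canister, the tea tin and the pepper mill alone.

Things in the scene. Friction and masses are not known exactly. Their poses are not given: they have to be found in the camera images.
- red_lid: Loose red screw lid, 80 mm across, 25 mm high, 0.12 kg, turns easily, 2.5 mm sideways play. Bar grip on top: 50 mm long (lid's x), 16 mm thick (lid's y), 25 to 53 mm above its lower edge. Origin: centre of the lower edge, z up. Origin heights over the counter: 106 mm at the start (lugs lying on the thread ribs), 94 mm dropped in, 91 mm home. It falls in by itself if free; a gripper holding it must lower it.
- canister: White ceramic canister with a red band, 96 mm across, shoulder 90 mm high, the one that the red lid belongs to; it stands firmly and does not move. Origin: centre of its underside on the counter, z up; its -x side carries the green mark.
- pointer (a point): White pointer on the rim of the red lid, in line with the bar, 39.5 mm from the lid's axis on its -x side, 12 mm above the lid's lower edge. At the start it stands 42 to 66 degrees clockwise (seen from above) of the green mark; a stop keeps the lid from turning clockwise beyond the black mark.
- green_mark (a point): Green mark (10 mm wide) on the canister's shoulder, 44.5 mm from its axis at its -x side, 90 mm high. With the pointer within 20 degrees of it the lid's lugs stand over gaps and the lid can go down 12 mm into the thread; once down, a stop about 20 degrees beyond it (anticlockwise) keeps the lid from turning back farther.
- black_mark (a point): Black mark (10 mm wide) on the canister's shoulder, 44.5 mm from its axis, 90 mm high, 75 degrees clockwise of the green mark seen from above. Turning the dropped lid clockwise lowers it 3 mm more along the thread, until it meets a firm stop with the pointer at this mark: home.
- blue_canister: The same canister with a blue band and a blue lid that is already screwed home: a bystander, fixed; 144 mm high to the top of its bar grip. Origin: centre of its underside.
- tea_tin: Loose green tea tin with a beige lid, 69 mm across, 89 mm high: a bystander. Origin: centre of its underside.
- pepper_mill: Loose dark wooden pepper mill, 58 mm across, 170 mm high: a bystander. Origin: centre of its underside.

How it is judged:
On the way:
1. the red lid, turned back to the green mark, has dropped into the thread (z of red_lid in the frame of canister below 0.097 m and horizontal distance between pointer and green_mark below 0.02 m and angle between red_lid's own z axis and vertical below 0.1 rad), for 0.1 s.
At the end, for the whole second after the job is handed in: The red lid is at rest and level on its canister, its origin at most 2 mm above the home height of 91 mm, its axis within 6 mm of the canister's and its pointer within 14 mm (in plan, about 18 degrees) of the black mark (z of red_lid in the frame of canister below 0.093 m and horizontal distance between pointer and black_mark below 0.014 m and horizontal distance between red_lid and canister below 0.006 m and angle between red_lid's own z axis and vertical below 0.07 rad and linear speed of red_lid below 0.01 m/s and angular speed of red_lid below 0.1 rad/s); the robot touches nothing.
It fails at once if the red lid is lifted off: its origin more than 125 mm above the counter (19 mm above where it lay) (height (world z) of red_lid above 0.125 m).
It fails at once if the blue-lidded canister is pushed with more than 5 N (contact force between blue_canister and the fingers above 5 N or contact force between blue_canister and the arm above 5 N).
It fails at once if the tea tin or the pepper mill is moved by more than 20 mm (distance of any of tea_tin, pepper_mill from where it was at the start of the episode above 0.02 m).
It also fails if it takes over 38 s, if anything falls off the work surface, if the arm or the gripper's body presses on something with over 40 N, if the wrist force passes 120 N, or if a joint passes its speed limit or range.

## Working session

There is one attempt and no reset: what is moved stays moved. The work goes in short steps, Python scripts to look and compute and a tool call to move; the robot and the scene stay as the last step left them, time stands still between calls to the robot, and variables do not carry over. Pictures are saved under pics/ and viewed, on a budget of 10 in all, crops included, one or two more only if the job needs it, and the job is handed in when it is done.

Besides the shell and the picture viewer there is one more tool, called by a JSON object that holds its "api" and its "payload". send_rows: Moves the arm, as the interface text tells. Its arguments: {"type":"object","properties":{"series":{"type":"array"},"jaw":{"type":"number"},"grip_force":{"type":"number"}},"required":["series"]}

```bash
mkdir -p pics; ls; cat > h.py <<'E'
import numpy as np, cv2
from scipy.spatial.transform import Rotation as R
from station import manip, grab_frame, ticket, models
def ray(f,u,v):
    K=np.array([[f['fx'],0,f['cx']],[0,f['fy'],f['cy']],[0,0,1.]])
    p=cv2.undistortPoints(np.array([[[u,v]]],float),K,np.array([f['k1'],0,0,0.]))[0,0]
    return R.from_quat(f['orientation']).apply([p[0],-p[1],-1.])
def at_z(f,u,v,z):
    d=ray(f,u,v); e=np.array(f['eye']); return e+d*(z-e[2])/d[2]
def at_depth(f,u,v):
    return np.array(f['eye'])+ray(f,u,v)*f['depth'][int(round(v)),int(round(u))]
E
python3 - <<'E'
from h import *
s=manip.observe(); print(s)
ims=[]
for c in ['top','scene']:
    f=grab_frame(c); print(c,f['eye'],f['orientation'],f['fx'],f['k1'])
    cv2.imwrite(f'pics/{c}0.png',f['color'][:,:,::-1]); np.save(f'{c}0.npy',f,allow_pickle=True)
    for n in ['red_lid','canister','pointer','green_mark','black_mark','blue_canister','tea_tin','pepper_mill']:
        for r in models.find_in(c,n)[:2]:
            u,v=r['bbox'][:2]
            print(n,round(r['score'],2),np.round(r['bbox'],1),np.round(at_depth(f,u,v),4))
E
```

```text
pics
{'time': 0.0, 'joint_positions': array([ 1.53819489,  0.50184397, -0.42679545,  1.55147681,  0.2208053 ,
        1.13829724, -0.21028117]), 'joint_velocities': array([-0.00112165,  0.00167776, -0.00073524, -0.00209601, -0.00241062,
       -0.00012282,  0.00074901]), 'tau': array([ 3.76980215e-04, -5.69521987e+01, -5.81601486e+00, -2.80936235e+01,
        1.06221685e-02,  1.21548335e-02, -2.78762178e-05]), 'tcp_pos': array([ 0.18923223, -0.62110561,  0.23025101]), 'eef_rot': array([ 9.89075871e-01,  1.47404051e-01, -1.15195679e-04, -9.76318602e-04]), 'ft_force': array([-0.36905621,  0.75204154,  0.63998001]), 'torque': array([ 0.03742719, -0.03553476,  0.02650594]), 'opening': 1.001133835348438}
top [0.31740752 0.05731362 1.19797378] [ 0.07109339 -0.05197328 -0.70066112  0.70803849] 476.4168984662556 0.006871670987420461
red_lid 0.58 [284.4 240.8  32.8  34.7] [0.498  0.1784 0.1478]
canister 0.65 [286.2 247.9  39.   33.6] [0.4843 0.1756 0.1324]
pointer 0.81 [282.3 239.9  37.8  37.9] [0.498  0.1817 0.1597]
pointer 0.59 [199.6 232.4  37.4  31.6] [0.5186 0.3756 0.1321]
green_mark 0.5
[... 462 characters left out ...]
10858 0.95971843 0.53404666] [-0.13177737  0.53503361  0.81421776 -0.18282013] 433.39095229568795 -0.04982509993391459
red_lid 0.69 [298.9 259.6  36.2  31.3] [0.4898 0.2086 0.1372]
canister 0.98 [300.4 294.9  39.9  49.8] [0.4784 0.2286 0.062 ]
pointer 0.93 [296.8 260.1  40.   31.9] [0.4937 0.2111 0.1363]
green_mark 0.63 [301.6 292.9  42.2  50.4] [0.4766 0.2261 0.0662]
black_mark 0.61 [300.1 295.4  40.9  49.9] [0.4788 0.2293 0.061 ]
blue_canister 0.78 [358.9 226.8  29.8  49.9] [ 0.4989 -0.1805  0.0786]
tea_tin 0.96 [336.5 258.8  27.7  41.1] [0.4865 0.0133 0.0574]
pepper_mill 0.57 [237.8 322.2  38.2  85.6] [0.5128 0.4107 0.0893]
pepper_mill 0.39 [296.7 260.8  35.6  32.8] [0.4957 0.2083 0.1331]
```

```bash
python3 - <<'E'
from h import *
t=cv2.imread('pics/top0.png'); s=cv2.imread('pics/scene0.png')
a=cv2.resize(t[205:280,245:325],None,fx=5,fy=5,interpolation=cv2.INTER_CUBIC)
b=cv2.resize(s[232:332,250:350],None,fx=4,fy=4,interpolation=cv2.INTER_CUBIC)
c=np.zeros((400,800,3),np.uint8); c[:375,:400]=a; c[:,400:]=b
cv2.imwrite('pics/crop0.png',np.vstack([c,np.zeros((0,800,3),np.uint8)]))
E
```

```text
(no output)
```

View pics/top0.png

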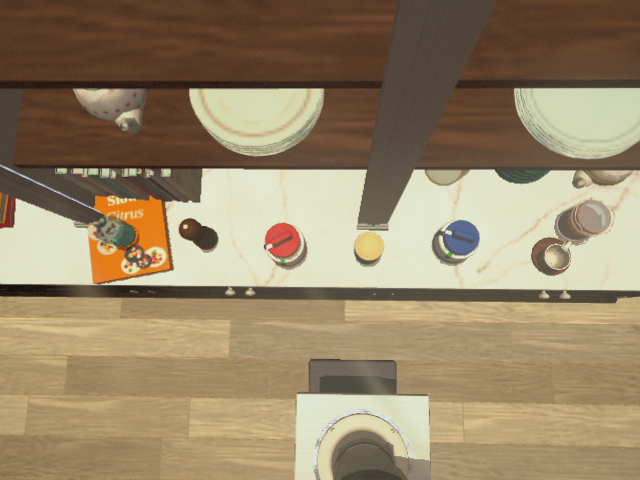

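View pics/crop0.png

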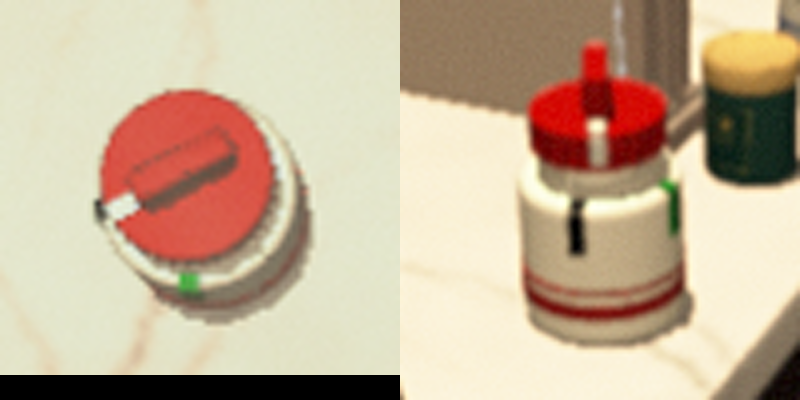

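Top view: the red lid is at about (283,240), with its pointer at (269,246) next to the black mark (265,247) and the green mark at (283,262). The tea tin is at (369,247), the blue canister at (458,241) and the mill at (198,234). A shelf and a post stand behind and above them.

```bash
python3 - <<'E'
from h import *
f=np.load('top0.npy',allow_pickle=True).item()
c=f['color'].astype(int); hsv=cv2.cvtColor(f['color'],cv2.COLOR_RGB2HSV)
m=((hsv[...,0]<8)|(hsv[...,0]>172))&(hsv[...,1]>140)&(hsv[...,2]>90)
m[:,:255]=0;m[:,315:]=0;m[:215]=0;m[275:]=0
m=m.astype(np.uint8); m=cv2.morphologyEx(m,cv2.MORPH_OPEN,np.ones((3,3)))
ct=max(cv2.findContours(m,cv2.RETR_EXTERNAL,cv2.CHAIN_APPROX_NONE)[0],key=len)
P=np.array([at_z(f,*p[0],0.131)[:2] for p in cv2.convexHull(ct)])
from scipy.optimize import least_squares
r=least_squares(lambda q:np.hypot(P[:,0]-q[0],P[:,1]-q[1])-q[2],[.5,.18,.04],loss='soft_l1',f_scale=.001)
print('lid',r.x, np.abs(r.fun).max())
for n,u,v,z in [('pointer',269,246.3,.131),('pointer',269,246.3,.12),('green',282.6,262,.09),('black',265,247,.09)]:
    p=at_z(f,u,v,z); d=p[:2]-r.x[:2]; print(n,p.round(4),np.hypot(*d).round(4),np.degrees(np.arctan2(d[1],d[0])).round(1))
# bar direction: depth
for u,v in [(284,100),(284,160),(284,166),(284,172),(284,185),(200,100),(230,160),(378,220),(378,200),(378,160),(150,190),(190,180)]: print(u,v,at_depth(f,u,v).round(3))
print(P.mean(0))
b=f['depth'];pts=[]
for v in range(225,262):
  for u in range(265,303):
    p=at_depth(f,u,v)
    if p[2]>.148: pts.append(p)
pts=np.array(pts); print(len(pts),pts.mean(0)); w=np.linalg.svd(pts[:,:2]-pts[:,:2].mean(0))[2][0]; print(np.degrees(np.arctan2(w[1],w[0])))
s=manip.observe(); M=R.from_quat(s['eef_rot']).as_matrix(); print(M.round(3))
E
```

```text
lid [0.50366634 0.1859538  0.03832244] 0.0011718536627246395
pointer [0.4879 0.2151 0.131 ] 0.0331 118.4
pointer [0.4897 0.2167 0.12  ] 0.0338 114.5
green [0.4574 0.1879 0.09  ] 0.0463 177.6
black [0.4927 0.2306 0.09  ] 0.0459 103.8
284 100 [0.714 0.158 0.394]
284 160 [0.62  0.161 0.34 ]
284 166 [0.609 0.161 0.337]
284 172 [ 0.707  0.202 -0.001]
284 185 [ 0.672  0.201 -0.001]
200 100 [0.708 0.307 0.407]
230 160 [0.62  0.264 0.338]
378 220 [ 0.56  -0.036  0.089]
378 200 [ 0.561 -0.021  0.271]
378 160 [ 0.566 -0.003  0.495]
150 190 [0.623 0.505 0.115]
190 180 [0.654 0.418 0.095]
[0.50246339 0.18235613]
170 [0.49829407 0.18227656 0.1818283 ]
35.72468403149257
[[ 0.957  0.292  0.   ]
 [ 0.292 -0.957 -0.   ]
 [ 0.     0.    -1.   ]]
```

View pics/scene0.png

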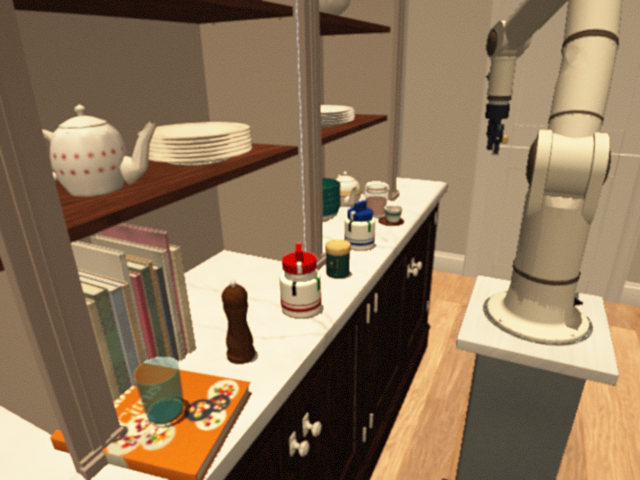

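The scene view shows the shelf front at x≈0.61 and z≈0.34, behind the red canister. The approach from the robot's side is free. First move: swing in along an arc.

{"api": "send_rows", "payload": {"series": [{"x": 0.0275, "y": -0.025, "z": -0.003, "wz": -4.5}, {"x": 0.055, "y": -0.05, "z": -0.006, "wz": -9}, {"x": 0.0825, "y": -0.075, "z": -0.009, "wz": -13.5}, {"x": 0.11, "y": -0.1, "z": -0.012, "wz": -18}, {"x": 0.1375, "y": -0.125, "z": -0.015, "wz": -22.5}, {"x": 0.165, "y": -0.15, "z": -0.018, "wz": -27}, {"x": 0.1925, "y": -0.175, "z": -0.021, "wz": -31.5}, {"x": 0.22, "y": -0.2, "z": -0.024, "wz": -36}, {"x": 0.2475, "y": -0.225, "z": -0.027, "wz": -40.5}, {"x": 0.275, "y": -0.25, "z": -0.03, "wz": -45}], "jaw": 1}}

```text
invalid input
```

{"api": "send_rows", "payload": {"series": [{"x": 0.0275, "y": -0.025, "z": -0.003, "wx": 0.0, "wy": 0.0, "wz": -4.5}, {"x": 0.055, "y": -0.05, "z": -0.006, "wx": 0.0, "wy": 0.0, "wz": -9.0}]}}

```text
time: 1.07
tcp_pos: [0.2257, -0.5587, 0.2366]
eef_rot: [0.975, 0.224, -0.0, -0.0]
ft_force: [2.6, 0.9, -0.0]
opening: 1.0
```

{"api": "send_rows", "payload": {"series": [{"x": 0.028, "y": -0.018, "z": -0.0025, "wx": 0.0, "wy": 0.0, "wz": -5.0}, {"x": 0.056, "y": -0.036, "z": -0.005, "wx": 0.0, "wy": 0.0, "wz": -10.0}, {"x": 0.084, "y": -0.054, "z": -0.0075, "wx": 0.0, "wy": 0.0, "wz": -15.0}, {"x": 0.112, "y": -0.072, "z": -0.01, "wx": 0.0, "wy": 0.0, "wz": -20.0}, {"x": 0.14, "y": -0.09, "z": -0.0125, "wx": 0.0, "wy": 0.0, "wz": -25.0}, {"x": 0.168, "y": -0.108, "z": -0.015, "wx": 0.0, "wy": 0.0, "wz": -30.0}, {"x": 0.196, "y": -0.126, "z": -0.0175, "wx": 0.0, "wy": 0.0, "wz": -35.0}, {"x": 0.224, "y": -0.144, "z": -0.02, "wx": 0.0, "wy": 0.0, "wz": -40.0}, {"x": 0.252, "y": -0.162, "z": -0.0225, "wx": 0.0, "wy": 0.0, "wz": -45.0}, {"x": 0.28, "y": -0.18, "z": -0.025, "wx": 0.0, "wy": 0.0, "wz": -50.0}]}}

```text
time: 1.9
tcp_pos: [0.4012, -0.2722, 0.2628]
eef_rot: [0.787, 0.617, -0.0, 0.0]
ft_force: [0.1, 0.3, 0.8]
opening: 1.002
```

{"api": "send_rows", "payload": {"series": [{"x": 0.03, "y": -0.003, "z": 0.001, "wx": 0.0, "wy": 0.0, "wz": -4.0}, {"x": 0.06, "y": -0.006, "z": 0.002, "wx": 0.0, "wy": 0.0, "wz": -8.0}, {"x": 0.09, "y": -0.009, "z": 0.003, "wx": 0.0, "wy": 0.0, "wz": -12.0}, {"x": 0.12, "y": -0.012, "z": 0.004, "wx": 0.0, "wy": 0.0, "wz": -16.0}, {"x": 0.15, "y": -0.015, "z": 0.005, "wx": 0.0, "wy": 0.0, "wz": -20.0}, {"x": 0.18, "y": -0.018, "z": 0.006, "wx": 0.0, "wy": 0.0, "wz": -24.0}, {"x": 0.21, "y": -0.021, "z": 0.007, "wx": 0.0, "wy": 0.0, "wz": -28.0}, {"x": 0.24, "y": -0.024, "z": 0.008, "wx": 0.0, "wy": 0.0, "wz": -32.0}, {"x": 0.27, "y": -0.027, "z": 0.009, "wx": 0.0, "wy": 0.0, "wz": -36.0}, {"x": 0.295, "y": -0.03, "z": 0.01, "wx": 0.0, "wy": 0.0, "wz": -40.0}]}}

```text
time: 2.73
tcp_pos: [0.4433, 0.022, 0.2527]
eef_rot: [0.528, 0.849, 0.0, 0.001]
ft_force: [0.1, -0.4, -0.4]
opening: 1.004
```

{"api": "send_rows", "payload": {"series": [{"x": 0.02, "y": 0.021, "z": 0.0, "wx": 0.0, "wy": 0.0, "wz": 0.0}, {"x": 0.04, "y": 0.042, "z": 0.0, "wx": 0.0, "wy": 0.0, "wz": 0.0}, {"x": 0.06, "y": 0.063, "z": 0.0, "wx": 0.0, "wy": 0.0, "wz": 0.0}, {"x": 0.08, "y": 0.084, "z": 0.0, "wx": 0.0, "wy": 0.0, "wz": 0.0}, {"x": 0.1, "y": 0.105, "z": 0.0, "wx": 0.0, "wy": 0.0, "wz": 0.0}, {"x": 0.12, "y": 0.126, "z": 0.0, "wx": 0.0, "wy": 0.0, "wz": 0.0}, {"x": 0.12, "y": 0.126, "z": 0.0, "wx": 0.0, "wy": 0.0, "wz": 0.0}]}}

```text
time: 3.32
tcp_pos: [0.5042, 0.1899, 0.2531]
eef_rot: [0.527, 0.85, 0.003, -0.001]
ft_force: [-0.6, 0.8, 0.8]
opening: 1.003
```

```bash
python3 - <<'E'
from h import *
s=manip.observe(); print(s['time'],s['tcp_pos'],s['joint_positions'].round(2),R.from_quat(s['eef_rot']).as_matrix().round(3).tolist())
f=grab_frame('wrist'); np.save('w1.npy',f,allow_pickle=True); print(f['eye'],f['fx'],f['k1'])
cv2.imwrite('pics/w1.png',f['color'][:,:,::-1])
E
```

```text
3.3167 [0.50421079 0.18990501 0.25311022] [ 0.43  0.43 -1.06  1.8   0.4   1.15 -0.3 ] [[-0.444, 0.896, 0.002], [0.896, 0.444, 0.005], [0.004, 0.004, -1.0]]
[0.46820186 0.26011986 0.39587298] 391.30686217442843 -0.08464068887137635
```

View pics/w1.png

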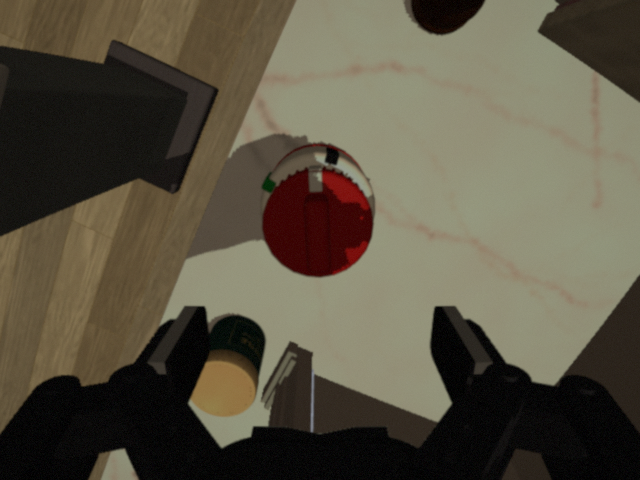

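The wrist view shows the lid circle at about (318,221). The pointer is at (316,180) and the bar is upright in the picture, so the yaw already matches. The green mark is at (268,185) and the black one at (332,156).

```bash
python3 - <<'E'
from h import *
from scipy.optimize import least_squares
f=np.load('w1.npy',allow_pickle=True).item()
hsv=cv2.cvtColor(f['color'],cv2.COLOR_RGB2HSV)
m=(((hsv[...,0]<8)|(hsv[...,0]>172))&(hsv[...,1]>150)&(hsv[...,2]>50)).astype(np.uint8)
m[:150]=0;m[290:]=0;m[:,:250]=0;m[:,385:]=0
m=cv2.morphologyEx(m,cv2.MORPH_OPEN,np.ones((3,3)))
ct=max(cv2.findContours(m,cv2.RETR_EXTERNAL,cv2.CHAIN_APPROX_NONE)[0],key=len)
h=cv2.convexHull(ct)[:,0]; print(h.min(0),h.max(0))
for z in (.131,):
    P=np.array([at_z(f,*p,z)[:2] for p in h])
    r=least_squares(lambda q:np.hypot(P[:,0]-q[0],P[:,1]-q[1])-q[2],[.5,.18,.04],loss='soft_l1',f_scale=.001)
    print('lid',z,r.x.round(4))
for n,u,v,z in [('ptr',316,180,.131),('ptrtip',315.5,169,.125),('green',268.5,185,.09),('black',332,156,.09),('bar0',317,196,.159),('bar1',317,262,.131)]:
    p=at_z(f,u,v,z); d=p[:2]-r.x[:2]; print(n,p.round(4),np.hypot(*d).round(4),np.degrees(np.arctan2(d[1],d[0])).round(1))
c=cv2.resize(f['color'][135:285,255:385,::-1],None,fx=4,fy=4,interpolation=cv2.INTER_CUBIC)
c=cv2.convertScaleAbs(c,alpha=1.6,beta=10)
cv2.imwrite('pics/w1c.png',c)
E
```

```text
[263 170] [371 275]
lid 0.131 [0.5027 0.1889 0.0389]
ptr [0.4878 0.2171 0.131 ] 0.0319 118.0
ptrtip [0.4845 0.2229 0.125 ] 0.0385 118.2
green [0.4588 0.1903 0.09  ] 0.044 178.2
black [0.4937 0.2328 0.09  ] 0.0448 101.7
bar0 [0.4907 0.213  0.159 ] 0.0269 116.7
bar1 [0.5149 0.1634 0.131 ] 0.0283 -64.5
```

View pics/w1c.png

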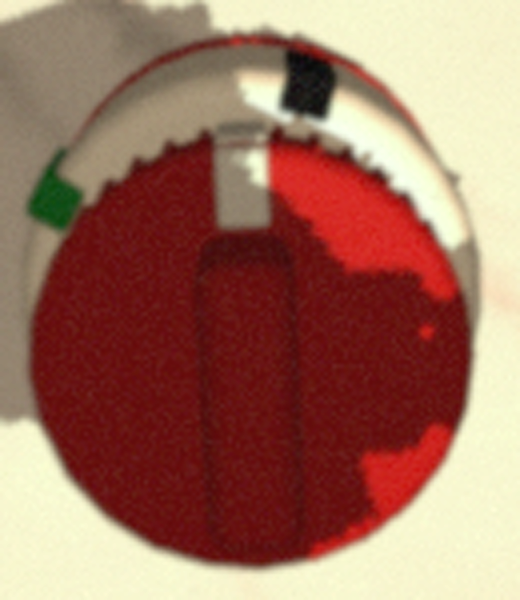

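{"api": "send_rows", "payload": {"series": [{"x": -0.001, "y": -0.002, "z": 0.02, "wx": 0.0, "wy": 0.0, "wz": -1.0}, {"x": -0.001, "y": -0.002, "z": 0.045, "wx": 0.0, "wy": 0.0, "wz": -1.0}, {"x": -0.001, "y": -0.002, "z": 0.07, "wx": 0.0, "wy": 0.0, "wz": -1.0}, {"x": -0.001, "y": -0.002, "z": 0.09, "wx": 0.0, "wy": 0.0, "wz": -1.0}, {"x": -0.001, "y": -0.002, "z": 0.105, "wx": 0.0, "wy": 0.0, "wz": -1.0}, {"x": -0.001, "y": -0.002, "z": 0.115, "wx": 0.0, "wy": 0.0, "wz": -1.0}, {"x": -0.001, "y": -0.002, "z": 0.115, "wx": 0.0, "wy": 0.0, "wz": -1.0}, {"x": -0.001, "y": -0.002, "z": 0.115, "wx": 0.0, "wy": 0.0, "wz": -1.0}]}}

```text
time: 4.03
tcp_pos: [0.5025, 0.1806, 0.1375]
eef_rot: [0.523, 0.852, -0.0, -0.0]
ft_force: [-0.1, -0.3, 0.9]
opening: 1.001
```

{"api": "send_rows", "payload": {"series": [{"x": 0.003, "y": 0.0015, "z": 0.0, "wx": 0.0, "wy": 0.0, "wz": -0.5}, {"x": 0.006, "y": 0.003, "z": 0.0, "wx": 0.0, "wy": 0.0, "wz": -0.5}, {"x": 0.006, "y": 0.003, "z": 0.0, "wx": 0.0, "wy": 0.0, "wz": -0.5}, {"x": 0.006, "y": 0.003, "z": 0.0, "wx": 0.0, "wy": 0.0, "wz": -0.5}]}}

```text
time: 4.37
tcp_pos: [0.5028, 0.1885, 0.1381]
eef_rot: [0.519, 0.855, 0.001, 0.0]
ft_force: [0.8, -0.0, -0.2]
opening: 1.001
```

```bash
python3 - <<'E'
from h import *
s=manip.observe(); print(s['time'],s['tcp_pos'],s['joint_velocities'].round(3))
f=grab_frame('wrist'); np.save('w2.npy',f,allow_pickle=True)
cv2.imwrite('pics/w2.png',cv2.convertScaleAbs(f['color'][:,:,::-1],alpha=1.6,beta=10))
s=manip.observe(); p=s['tcp_pos']; Rt=R.from_quat(s['eef_rot'])
print('cam in tool',Rt.inv().apply(f['eye']-p))
E
```

```text
4.3667 [0.50282857 0.18850975 0.13810081] [0.001 0.002 0.006 0.005 0.002 0.001 0.001]
cam in tool [ 0.07971887 -0.00043206 -0.14264963]
```

View pics/w2.png

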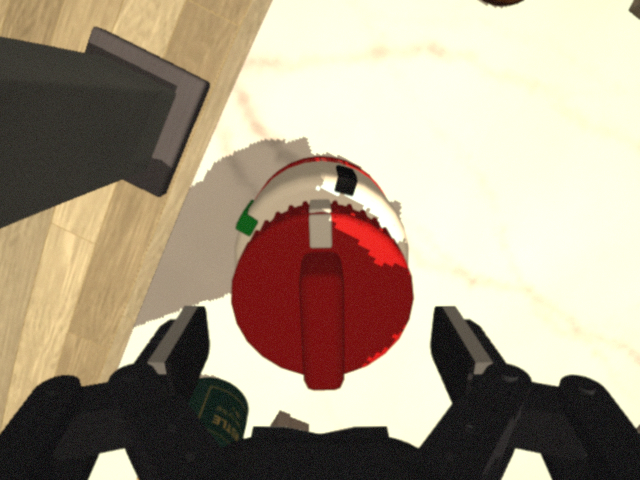

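The bar (column 322) is centred between the open fingers (208 and 433), and the lid is undisturbed. Closing now.

{"api": "send_rows", "payload": {"series": [{"x": 0.0, "y": 0.0, "z": 0.0, "wx": 0.0, "wy": 0.0, "wz": 0.0}, {"x": 0.0, "y": 0.0, "z": 0.0, "wx": 0.0, "wy": 0.0, "wz": 0.0}, {"x": 0.0, "y": 0.0, "z": 0.0, "wx": 0.0, "wy": 0.0, "wz": 0.0}, {"x": 0.0, "y": 0.0, "z": 0.0, "wx": 0.0, "wy": 0.0, "wz": 0.0}, {"x": 0.0, "y": 0.0, "z": 0.0, "wx": 0.0, "wy": 0.0, "wz": 0.0}, {"x": 0.0, "y": 0.0, "z": 0.0, "wx": 0.0, "wy": 0.0, "wz": 0.0}, {"x": 0.0, "y": 0.0, "z": 0.0, "wx": 0.0, "wy": 0.0, "wz": 0.0}, {"x": 0.0, "y": 0.0, "z": 0.0, "wx": 0.0, "wy": 0.0, "wz": 0.0}, {"x": 0.0, "y": 0.0, "z": 0.0, "wx": 0.0, "wy": 0.0, "wz": 0.0}, {"x": 0.0, "y": 0.0, "z": 0.0, "wx": 0.0, "wy": 0.0, "wz": 0.0}], "jaw": -1.0, "grip_force": 40.0}}

```text
time: 5.25
tcp_pos: [0.5026, 0.188, 0.1374]
eef_rot: [0.519, 0.855, 0.0, 0.0]
ft_force: [0.8, 0.4, 1.7]
opening: 0.18
```

Gripped: the opening matches the 16 mm bar. Turn back 60°.

{"api": "send_rows", "payload": {"series": [{"x": 0.0, "y": 0.0, "z": 0.0, "wx": 0.0, "wy": 0.0, "wz": -6.0}, {"x": 0.0, "y": 0.0, "z": 0.0, "wx": 0.0, "wy": 0.0, "wz": -12.0}, {"x": 0.0, "y": 0.0, "z": 0.0, "wx": 0.0, "wy": 0.0, "wz": -18.0}, {"x": 0.0, "y": 0.0, "z": 0.0, "wx": 0.0, "wy": 0.0, "wz": -24.0}, {"x": 0.0, "y": 0.0, "z": 0.0, "wx": 0.0, "wy": 0.0, "wz": -30.0}, {"x": 0.0, "y": 0.0, "z": 0.0, "wx": 0.0, "wy": 0.0, "wz": -36.0}, {"x": 0.0, "y": 0.0, "z": 0.0, "wx": 0.0, "wy": 0.0, "wz": -42.0}, {"x": 0.0, "y": 0.0, "z": 0.0, "wx": 0.0, "wy": 0.0, "wz": -48.0}, {"x": 0.0, "y": 0.0, "z": 0.0, "wx": 0.0, "wy": 0.0, "wz": -54.0}, {"x": 0.0, "y": 0.0, "z": 0.0, "wx": 0.0, "wy": 0.0, "wz": -60.0}]}}

```text
time: 6.08
tcp_pos: [0.502, 0.1875, 0.1369]
eef_rot: [0.02, 1.0, -0.0, -0.0]
ft_force: [-0.1, 0.7, -2.5]
opening: 0.174
```

{"api": "send_rows", "payload": {"series": [{"x": 0.0, "y": 0.0, "z": 0.0, "wx": 0.0, "wy": 0.0, "wz": 0.0}, {"x": 0.0, "y": 0.0, "z": 0.0, "wx": 0.0, "wy": 0.0, "wz": 0.0}]}}

```text
time: 6.25
tcp_pos: [0.502, 0.1878, 0.1368]
eef_rot: [0.024, 1.0, 0.0, -0.001]
ft_force: [-0.4, 0.4, -0.7]
opening: 0.177
```

```bash
python3 - <<'E'
from h import *
s=manip.observe(); M=R.from_quat(s['eef_rot']).as_matrix(); print(s['time'],s['tcp_pos'].round(4),np.degrees(np.arctan2(M[1,0],M[0,0])),s['ft_force'],s['torque'],s['joint_positions'].round(2))
f=grab_frame('wrist'); g=grab_frame('top')
a=cv2.convertScaleAbs(f['color'][120:420,140:500,::-1],alpha=1.6,beta=10)
b=cv2.resize(g['color'][210:285,245:325,::-1],None,fx=4,fy=4,interpolation=cv2.INTER_CUBIC)
cv2.imwrite('pics/w3.png',np.hstack([a,b]))
E
```

```text
6.25 [0.502  0.1878 0.1368] 177.26917851851314 [-0.39878202  0.41650338 -0.68452792] [ 0.04858411 -0.00346327  0.01326267] [ 0.46  0.7  -1.17  1.9   0.75  1.06  0.49]
```

View pics/w3.png

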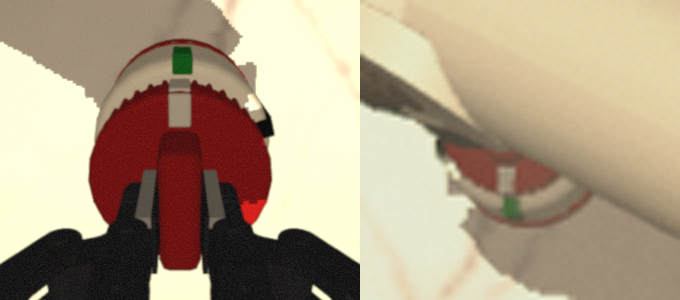

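The pointer (crop 180,100) is in line with the green mark (182,60). Lower it 12 mm.

{"api": "send_rows", "payload": {"series": [{"x": 0.0, "y": 0.0, "z": 0.003, "wx": 0.0, "wy": 0.0, "wz": 0.0}, {"x": 0.0, "y": 0.0, "z": 0.006, "wx": 0.0, "wy": 0.0, "wz": 0.0}, {"x": 0.0, "y": 0.0, "z": 0.009, "wx": 0.0, "wy": 0.0, "wz": 0.0}, {"x": 0.0, "y": 0.0, "z": 0.012, "wx": 0.0, "wy": 0.0, "wz": 0.0}, {"x": 0.0, "y": 0.0, "z": 0.012, "wx": 0.0, "wy": 0.0, "wz": 0.0}, {"x": 0.0, "y": 0.0, "z": 0.012, "wx": 0.0, "wy": 0.0, "wz": 0.0}]}}

```text
time: 6.85
tcp_pos: [0.5025, 0.1879, 0.1254]
eef_rot: [0.022, 1.0, -0.0, 0.0]
ft_force: [-0.5, -0.8, 2.0]
opening: 0.177
```

{"api": "send_rows", "payload": {"series": [{"x": 0.0, "y": 0.0, "z": 0.0003, "wx": 0.0, "wy": 0.0, "wz": 6.0}, {"x": 0.0, "y": 0.0, "z": 0.0005, "wx": 0.0, "wy": 0.0, "wz": 12.0}, {"x": 0.0, "y": 0.0, "z": 0.0008, "wx": 0.0, "wy": 0.0, "wz": 18.0}, {"x": 0.0, "y": 0.0, "z": 0.001, "wx": 0.0, "wy": 0.0, "wz": 24.0}, {"x": 0.0, "y": 0.0, "z": 0.0013, "wx": 0.0, "wy": 0.0, "wz": 30.0}, {"x": 0.0, "y": 0.0, "z": 0.0015, "wx": 0.0, "wy": 0.0, "wz": 36.0}, {"x": 0.0, "y": 0.0, "z": 0.0018, "wx": 0.0, "wy": 0.0, "wz": 42.0}, {"x": 0.0, "y": 0.0, "z": 0.002, "wx": 0.0, "wy": 0.0, "wz": 48.0}, {"x": 0.0, "y": 0.0, "z": 0.0023, "wx": 0.0, "wy": 0.0, "wz": 54.0}, {"x": 0.0, "y": 0.0, "z": 0.0025, "wx": 0.0, "wy": 0.0, "wz": 60.0}]}}

```text
time: 7.68
tcp_pos: [0.5025, 0.1877, 0.1236]
eef_rot: [0.521, 0.853, -0.0, 0.0]
ft_force: [-0.4, -0.7, 2.5]
opening: 0.178
```

{"api": "send_rows", "payload": {"series": [{"x": 0.0, "y": 0.0, "z": 0.0002, "wx": 0.0, "wy": 0.0, "wz": 4.0}, {"x": 0.0, "y": 0.0, "z": 0.0004, "wx": 0.0, "wy": 0.0, "wz": 8.0}, {"x": 0.0, "y": 0.0, "z": 0.0006, "wx": 0.0, "wy": 0.0, "wz": 11.0}, {"x": 0.0, "y": 0.0, "z": 0.0008, "wx": 0.0, "wy": 0.0, "wz": 13.0}, {"x": 0.0, "y": 0.0, "z": 0.0008, "wx": 0.0, "wy": 0.0, "wz": 13.0}]}}

```text
time: 8.1
tcp_pos: [0.5026, 0.1885, 0.1224]
eef_rot: [0.613, 0.79, 0.0, 0.0]
ft_force: [-1.2, 0.8, 2.7]
opening: 0.179
```

```bash
cat > st.py <<'E'
from h import *
s=manip.observe(); M=R.from_quat(s['eef_rot']).as_matrix(); print(s['time'],s['tcp_pos'].round(4),np.degrees(np.arctan2(M[1,0],M[0,0])),s['ft_force'].round(1),s['torque'].round(3),s['joint_positions'].round(2))
E
python3 - <<'E'
import st
from h import *
f=grab_frame('wrist')
cv2.imwrite('pics/w4.png',cv2.convertScaleAbs(f['color'][120:420,140:500,::-1],alpha=1.6,beta=10))
E
```

```text
8.1 [0.5026 0.1885 0.1224] 104.40742225162458 [-1.2  0.8  2.7] [0.185 0.287 0.021] [ 0.27  0.56 -0.87  1.92  0.55  0.91 -0.62]
```

View pics/w4.png

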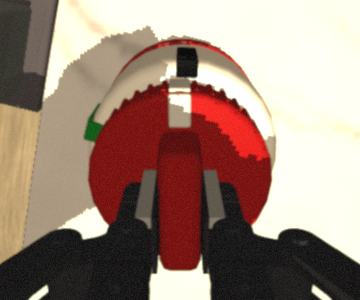

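The pointer (180,105) is almost at the black mark (187,62), with no stop torque yet. Go a little further to the stop.

{"api": "send_rows", "payload": {"series": [{"x": 0.0, "y": 0.0, "z": 0.0002, "wx": 0.0, "wy": 0.0, "wz": 1.5}, {"x": 0.0, "y": 0.0, "z": 0.0004, "wx": 0.0, "wy": 0.0, "wz": 3.0}, {"x": 0.0, "y": 0.0, "z": 0.0004, "wx": 0.0, "wy": 0.0, "wz": 3.0}, {"x": 0.0, "y": 0.0, "z": 0.0004, "wx": 0.0, "wy": 0.0, "wz": 3.0}]}}

```text
time: 8.48
tcp_pos: [0.5029, 0.1886, 0.1223]
eef_rot: [0.632, 0.775, 0.001, 0.001]
ft_force: [-1.5, 0.1, 7.6]
opening: 0.18
```

```bash
python3 st.py
```

```text
8.4833 [0.5029 0.1886 0.1223] 101.61798692376874 [-1.5  0.1  7.6] [0.036 0.431 0.785] [ 0.27  0.56 -0.86  1.92  0.54  0.91 -0.66]
```

The stop is felt: 0.8 N m, with a yaw about 76° from the drop position. Release.

{"api": "send_rows", "payload": {"series": [{"x": 0.0, "y": 0.0, "z": 0.0, "wx": 0.0, "wy": 0.0, "wz": -0.5}, {"x": 0.0, "y": 0.0, "z": 0.0, "wx": 0.0, "wy": 0.0, "wz": -0.5}, {"x": 0.0, "y": 0.0, "z": 0.0, "wx": 0.0, "wy": 0.0, "wz": -0.5}, {"x": 0.0, "y": 0.0, "z": 0.0, "wx": 0.0, "wy": 0.0, "wz": -0.5}, {"x": 0.0, "y": 0.0, "z": 0.0, "wx": 0.0, "wy": 0.0, "wz": -0.5}, {"x": 0.0, "y": 0.0, "z": 0.0, "wx": 0.0, "wy": 0.0, "wz": -0.5}, {"x": 0.0, "y": 0.0, "z": 0.0, "wx": 0.0, "wy": 0.0, "wz": -0.5}, {"x": 0.0, "y": 0.0, "z": 0.0, "wx": 0.0, "wy": 0.0, "wz": -0.5}], "jaw": 1.0}}

```text
time: 9.15
tcp_pos: [0.5024, 0.1879, 0.1216]
eef_rot: [0.63, 0.777, -0.0, -0.0]
ft_force: [1.3, -0.4, -0.7]
opening: 0.997
```

{"api": "send_rows", "payload": {"series": [{"x": 0.0, "y": 0.0, "z": -0.015, "wx": 0.0, "wy": 0.0, "wz": -0.5}, {"x": 0.0, "y": 0.0, "z": -0.035, "wx": 0.0, "wy": 0.0, "wz": -0.5}, {"x": 0.0, "y": 0.0, "z": -0.06, "wx": 0.0, "wy": 0.0, "wz": -0.5}, {"x": 0.0, "y": 0.0, "z": -0.09, "wx": 0.0, "wy": 0.0, "wz": -0.5}, {"x": 0.0, "y": 0.0, "z": -0.12, "wx": 0.0, "wy": 0.0, "wz": -0.5}, {"x": 0.0, "y": 0.0, "z": -0.12, "wx": 0.0, "wy": 0.0, "wz": -0.5}, {"x": 0.0, "y": 0.0, "z": -0.12, "wx": 0.0, "wy": 0.0, "wz": -0.5}, {"x": 0.0, "y": 0.0, "z": -0.12, "wx": 0.0, "wy": 0.0, "wz": -0.5}]}}

```text
time: 9.82
tcp_pos: [0.5022, 0.1874, 0.2412]
eef_rot: [0.626, 0.779, -0.0, 0.0]
ft_force: [-0.2, 0.6, -0.5]
opening: 0.998
```

```bash
python3 - <<'E'
import st
from h import *
f=grab_frame('wrist'); np.save('w5.npy',f,allow_pickle=True)
g=grab_frame('scene')
a=cv2.resize(cv2.convertScaleAbs(f['color'][130:290,240:400,::-1],alpha=1.6,beta=10),(400,400),interpolation=cv2.INTER_CUBIC)
b=cv2.resize(g['color'][232:332,250:350,::-1],(400,400),interpolation=cv2.INTER_CUBIC)
cv2.imwrite('pics/w5.png',np.hstack([a,b]))
d=np.load('w1.npy',allow_pickle=True).item()
for n,F in (('before',d),('after',f)):
    P=np.array([at_depth(F,u,v) for v in range(165,285,2) for u in range(255,385,2)]); k=np.hypot(P[:,0]-.503,P[:,1]-.188)
    print(n,'bar top',np.percentile(P[k<.02,2],90).round(4),'lid top',np.median(P[(k>.028)&(k<.037),2]).round(4))
E
```

```text
9.8167 [0.5022 0.1874 0.2412] 102.42878723343162 [-0.2  0.6 -0.5] [-0.023  0.035  0.038] [ 0.37  0.41 -0.98  1.81  0.38  1.12 -0.52]
before bar top 0.1593 lid top 0.131
after bar top 0.1443 lid top 0.116
```

View pics/w5.png

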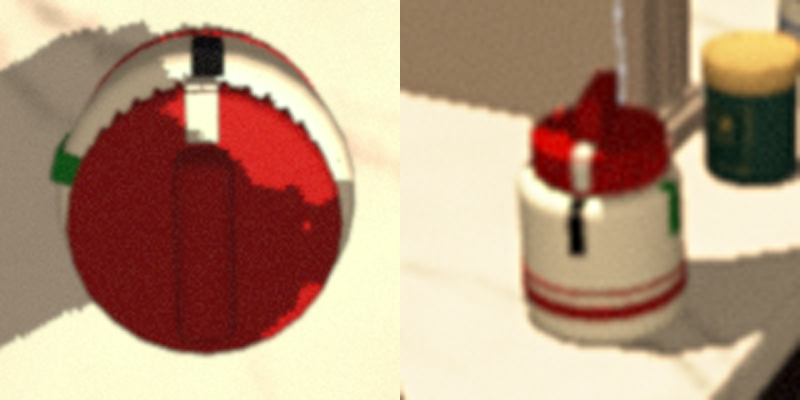

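The pointer (202,110 left crop; 580,165 right) stands at the black mark (207,55; 577,225). The lid top went from 131.0 to 116.0 mm, which is 15 mm down, so it is home at 91 mm. The gripper is clear.

```bash
python3 -c "
from station import ticket; print(ticket.job_done())"
```

```text
the job is handed in; nothing more can be done
None
```

The red lid is screwed down onto its canister with the pointer at the black mark. I handed the job in at about 10 s of the 38 s allowed, and no verdict is reported.

I gripped the bar and turned the lid back 60° to the green mark. There I lowered it 12 mm with almost no resistance, then screwed it clockwise about 76° until the stop resisted with about 0.8 N m. Then I let go and moved the gripper up clear.

**Last checks:**
- **Height:** the depth picture shows the lid top going from 131 to 116 mm, a 15 mm drop, so the lid is at its 91 mm home height.
- **Pointer:** it lines up with the black mark in both the wrist and scene pictures.
- **Gripper:** it is open, about 12 cm higher, with no contact force.
- **Bystanders:** I kept well away from the tea tin, pepper mill and blue canister. I did not measure their positions again at the end.

**What disagreed:**
- The first move call was refused as invalid, because the rows left out the zero turns.
- One position reading taken before the arm had settled put the approach about 7 mm off. I corrected it before gripping.
- The top and wrist cameras differed by about 3 mm on the lid's centre.

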